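# Draw the sagging gate bolt over its bent keeper and hold the gate ajar

## Robot

A 7-joint arm with a two-finger parallel gripper is mounted at the origin on a cart in front of the work surface, level with it; the furniture and walls round the work are solid. World frame = base frame: x ahead of the robot, y to its left, z up, the work surface at z = 0. Lengths are in m, angles in rad, forces in N, time in s.
With the tool pointing down it reaches from about 0.4 to 0.925 m from the base axis. Payload 4.1 kg.
Tool frame: the origin (TCP) lies at the very end of the fingers, on their centre line; the grasp point (between the pads) lies 19 mm behind it (env.hold_point_z is the distance from the TCP to the grasp point, in m); z points along the fingers, y is the line along which they close (so a half turn about z gives the same grasp; the last joint's range is limited). The gripper opens to 85 mm and grips with 20 to 120 N. Pads are 22 mm wide; open, the fingers measure 114 mm over their backs; the gripper's body (76 mm by 85 mm) begins 54 mm behind the grasp point. The pads swing forward as they close: fully open they stand 13 mm farther back than shut.
Start: joints at [1.08, 0.398, 0.045, 1.537, -0.019, 1.207, -0.051], TCP at [0.248, -0.601, 0.231] pointing down, gripper open.
Joint ranges: [-2.82, 2.82], [-0.49, 2.23], [-1.37, 1.46], [0, 2.46], [-1.36, 4.5], [0.23, 2], [-2.94, 2.94]. Speed limits (rad/s): [2.57, 2.57, 3.14, 3.14, 3.14, 3.14, 3.14].

## Interface

Orientations are given as [roll, pitch, yaw] about the fixed x, y, z axes, in that order (R = Rz(yaw) Ry(pitch) Rx(roll)).
In Python, from workcell import env, solver, monitor, optics gives the robot as it stands. Calls block until the motion is done:
- env.move_to(position, orientation): joint-space move of the TCP to a pose.
- env.move_l(position, velocity=0.15, attitude=None, force_limit=None): straight line of the TCP; attitude=None keeps the orientation; velocity is the mean speed in m/s. With force_limit (N) it stops when the force on the tool has changed by that much, and returns True; else False.
- env.move_joints(angles): joint-space move.
- env.open_jaws() and env.clamp(): open the fingers fully, or close them until they stop; the grip force is fixed at half the most.
- env.pause(seconds).
- solver.solve_ik(position, orientation): joint angles nearest the present ones, or None.
- monitor.sense(): the state.
- optics.read_camera(name): name is "scene" or "top"; returns the picture (480x640x3 uint8, blue, green, red); there is no depth.
- optics.camera_model(name): a dict with "fx", "fy", "cx", "cy" (pixels), "dist" ([k1, k2, p1, p2, k3] as OpenCV has them; the pictures are not rectified), "R" (3x3) and "t" (3): a world point X has camera coordinates R X + t. Camera axes: x right, y down, z forward; pixel columns grow to the right and rows downward; lengths in m; the calibration is good to about 2 mm. A picture is of the moment at which its call begins. camera_model takes no time and is no camera call.
A pose or a line that the arm cannot do raises env.Unreachable and nothing moves.
- env.close_job(): hands the job in; it is judged then, once.
The state is a dict: "t": time; "joint_pos": joint angles; "qd": joint speeds; "joint_torque": joint torques, N m; "ee_pos": TCP position; "ee_rot": TCP orientation; "ft_force": force on the tool from outside, world axes, zero at the start; "moment": the same for the moment, N m; "opening": finger opening in m; "grasp_force": force on a finger pad.
Only numpy, scipy, OpenCV 4.12 (cv2) and the standard library are available. Lean on these libraries where they do the work, as an engineer would, in place of code of your own. Each camera call takes 0.05 s, during which the arm holds its last target. There are 200 camera calls.

## Task

The bolt of this little self-closing gate sags, and its nose has dropped behind the bent-up lip of the keeper. Take the bolt by its knob, lift it over the lip while you draw it back out of the keeper without wrenching it, then swing the gate towards the robot until its free edge stands about 10 cm open. Finish while still holding the knob, with the gate held still at that opening, and leave the other things on the bench where they are.

Things in the scene. Friction and masses are not known exactly. Their poses are not given: they have to be found in the camera images.
- gate_frame: Fixed wooden frame: sill 100x430x18 mm, two 40 mm square posts about 160 mm tall centred at y = +190 (hinge post) and -190 mm (keeper post). Origin: its middle at bench level; x points through the gate away from the robot, y along the shut gate towards the hinge, z up. Gate: 28 mm thick, 318 mm long, front face at x = -14 mm, top 130 mm and underside 24 mm above the bench.
- gate (a joint): Gate opening in rad: 0 shut, grows as the free (-y) edge swings towards the robot (frame -x), to 0.9. Vertical hinge axis at frame x = -14, y = +166 mm; the free edge is 322 mm from it, so 10 cm open is 0.31 rad. A spring shuts it (0.5 N m when shut, 0.65 N m at 0.31 rad); it closes if let go.
- knob: Upright steel knob of the bolt on the gate's front: round grip 18 mm across, 42 mm tall, 23 mm wide rim on top. Origin: middle of the grip, 47 mm above the bolt's axis, about 152 mm above the bench at the start. Axes as the frame's, turning with gate and barrel. At the start the grip's lower end is level with the top of the gate, whose front face is 17 mm behind the knob's axis (frame +x).
- bolt (a joint): How far the bolt is drawn, in m: -0.007 to 0.004 at the start, grows as the knob is pulled along the gate towards the hinge post (frame +y); range -0.012 to 0.062. Sliding friction 1.5 N. The nose is clear of the keeper from 0.030 on.
- barrel (a joint): Tilt in rad of barrel and bolt about the barrel's one remaining screw (at its hinge-side end, frame y = +30 mm, 112 mm above the bench, 135 mm from the knob): 0 level, about -0.048 at the start with the nose hanging, positive with the nose raised; range -0.075 to 0.16. It swings freely and drops by its own weight.
- nose: End of the steel bolt (rod 12 mm thick): a nib 12x16 mm (across, along) that reaches 16 mm below the bolt's axis. Origin on the bolt's axis above the middle of the nib, 86 mm beyond the knob. At the start it sits in the keeper with the nib on the keeper's floor. While it is in the keeper the gate cannot open.
- keeper: Fixed dark steel keeper on the keeper post's front, frame y = -172 to -208 mm, open at both ends: floor 85 mm above the bench, windowed front wall, strap above that lets the nose rise 24 mm. The floor's gate-side edge is bent up into a lip 8 mm high, 3 to 14 mm from the nib: the nose must rise over 8 mm (5 mm at the knob; 8 to 12 mm at the knob is right) to be drawn. Origin as the frame's.
- the_pliers: Bystander: pliers with blue handles lying low in front of the gate (14 mm high; the gate swings over them). Origin: centre of the underside.
- the_screwdriver_1: Bystander: yellow-handled screwdriver lying in front of the gate, 28 mm high. Origin: centre of the underside.
- the_tape_measure: Bystander: yellow tape measure standing behind the gate, 64 mm high. Origin: centre of the underside.
- the_film_pot: Bystander: small black pot with a grey lid behind the gate, 34 mm wide, 53 mm high. Origin: centre of the underside.
- the_shim_a: Bystander: thin wooden shim 30x120x9 mm lying beside the keeper post. Origin: centre of the underside.

How it is judged:
On the way, in this order (a step that is already met when the one before it is completed fails the run):
1. the nose is raised above the lip while still in the keeper (z of nose in the frame of keeper above 0.1085 m and value of joint bolt below 0.028 m and value of joint gate below 0.08 rad), for 0.02 s.
2. the bolt is drawn clear of the keeper with the gate not yet swung (value of joint bolt above 0.029 m and value of joint gate below 0.12 rad), for 0.02 s.
At the end, for the whole second after the job is handed in: The gate stands still (under 0.05 rad/s) between 0.20 and 0.45 rad open (free edge 65 to 145 mm from shut), held against its spring by the fingers on the knob of the bolt (contact above 1 N), the bolt out of the keeper; the loose bystanders are within 30 mm of where they lay (value of joint gate between 0.2 and 0.45 rad and velocity of joint gate between -0.05 and 0.05 rad/s and value of joint bolt above 0 m and contact force between the fingers and knob above 1 N and distance of each of the_pliers, the_screwdriver_1, the_tape_measure, the_film_pot, the_shim_a from where it was at the start of the episode below 0.03 m); the arm keeps its last pose, push and grip.
It fails at once if the bolt's nose is wrenched against the keeper with more than 40 N (contact force between nose and keeper above 40 N).
It fails at once if a bystander is knocked away by more than 30 mm (distance of any of the_pliers, the_screwdriver_1, the_tape_measure, the_film_pot, the_shim_a from where it was at the start of the episode above 0.03 m).
It also fails if it takes over 29 s, if anything falls off the work surface, if the arm or the gripper's body presses on something with over 40 N, if the wrist force passes 120 N, or if a joint passes its speed limit or range.

## Working session

There is one attempt and no reset: what is moved stays moved. The work goes in short steps, each a Python script; the robot and the scene stay as the last script left them, time stands still between calls to the robot, and variables do not carry over. Pictures are saved under pics/ and viewed, at most 10 in all, crops included, and the job is handed in when it is done.

```bash
ls; mkdir -p pics
python3 - <<'E'
from workcell import env, solver, monitor, optics
import cv2
for n in("scene","top"):
    cv2.imwrite(f"pics/{n}0.png",optics.read_camera(n)); m=optics.camera_model(n); print(n,m)
s=monitor.sense();print(s)
E
```

```text
pics
scene {'fx': 553.5372764858029, 'fy': 553.5372764858029, 'cx': 320.87140076759295, 'cy': 243.25561833436308, 'dist': array([-0.14885849,  0.        ,  0.        ,  0.        ,  0.        ]), 'R': array([[-0.7938279 , -0.60801482, -0.01245983],
       [-0.24902268,  0.34368096, -0.90546734],
       [ 0.55481977, -0.71568246, -0.42423301]]), 't': array([0.45200949, 0.24921922, 0.77293648])}
top {'fx': 514.7031615282385, 'fy': 514.7031615282385, 'cx': 327.17799549024534, 'cy': 239.51164851184635, 'dist': array([-0.07397878,  0.        ,  0.        ,  0.        ,  0.        ]), 'R': array([[-7.37676470e-04, -9.99988931e-01, -4.64692130e-03],
       [-9.84470185e-01,  1.54198175e-03, -1.75545084e-01],
       [ 1.75550306e-01,  4.44525999e-03, -9.84460426e-01]]), 't': array([-0.00118763,  0.55958475,  1.11848698])}
{'t': 0.1, 'joint_pos': array([ 1.07998977,  0.39912835,  0.04508193,  1.53774778, -0.01871316,
        1.20690748, -0.05073892]), 'qd': array([-0.00012463, -0.00226429,  0.00140839, -0.00417806,  0.00181056,
        0.00191546, -0.0020161 ]), 'joint_torque': array([ 4.32714834e-03, -4.76260865e+01,  1.37062255e+00, -2.54948813e+01,
        1.20071654e-02,  4.96393593e-03,  7.40121180e-06]), 'ee_pos': array([ 0.24799225, -0.60021737,  0.23036437]), 'ee_rot': array([-3.13982852e+00,  1.28247969e-04,  3.91833151e-01]), 'ft_force': array([ 0.08714105, -0.37808489, -0.85767026]), 'moment': array([0.04024258, 0.01980419, 0.02991297]), 'grasp_force': 0.0, 'opening': 0.08518499177493989}
```

View pics/scene0.png

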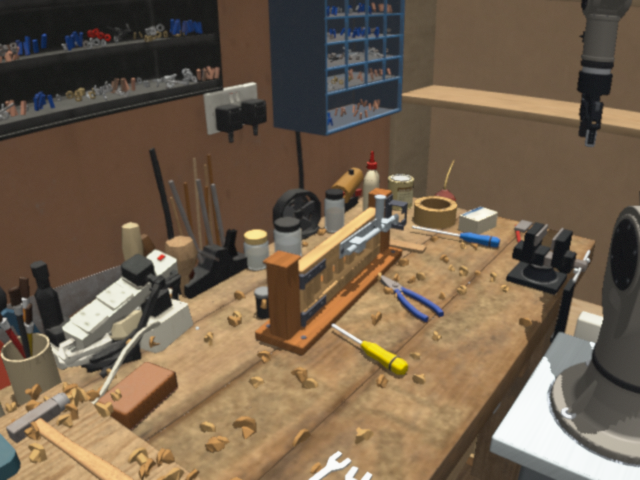

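View pics/top0.png

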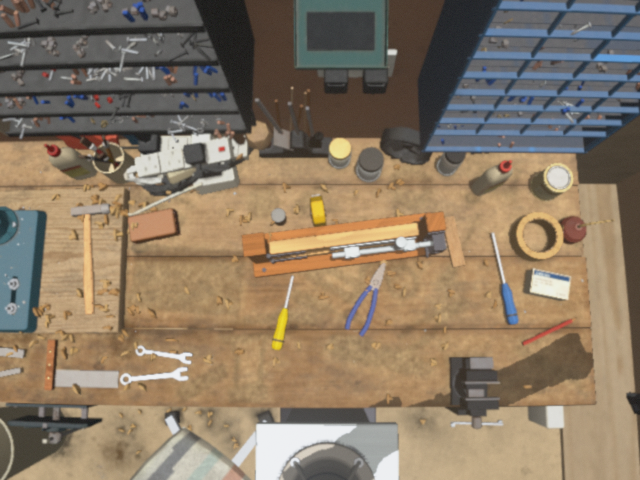

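The top view shows the frame running from about (255,245), the hinge post, to (437,225), the keeper post. The knob is near (404,243). In the scene view the bolt is near (365,228). I'll zoom in on both.

Run:
```python
import cv2,numpy as np
a=cv2.imread("pics/scene0.png")[180:350,250:430]; b=cv2.imread("pics/top0.png")[200:285,235:475]
cv2.imwrite("pics/c1.png",cv2.resize(a,None,fx=3.5,fy=3.5,interpolation=cv2.INTER_CUBIC)[:600])
cv2.imwrite("pics/c2.png",cv2.resize(b,None,fx=3.33,fy=3.33,interpolation=cv2.INTER_CUBIC))
```

```text
(no output)
```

View pics/c1.png

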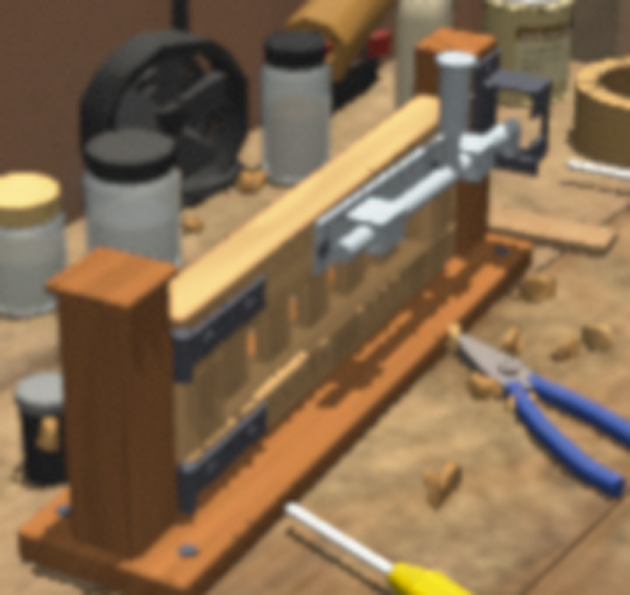

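View pics/c2.png

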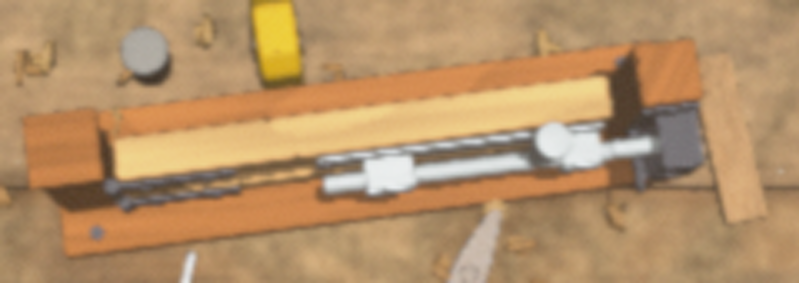

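Crop 1 (scene) shows the knob's rim top at about (457,60) in the crop, which is (380.6,197) in the full picture. Crop 2 (top) shows:
- **Rim centre:** about (551,140).
- **Hinge post top centre:** about (63,150).
- **Keeper post top centre:** about (668,73).
- **Gate front top edge:** from (117,180) to (611,113).

```bash
cat > h.py <<'E'
import numpy as np, cv2
from workcell import env, solver, monitor, optics
def ray(n,uv):
    m=optics.camera_model(n);K=np.array([[m['fx'],0,m['cx']],[0,m['fy'],m['cy']],[0,0,1]])
    p=cv2.undistortPoints(np.array([[uv]],float),K,m['dist'])[0,0]
    return -m['R'].T@m['t'], m['R'].T@np.array([*p,1])
def onz(n,uv,z):
    c,d=ray(n,uv);return c+d*(z-c[2])/d[2]
def tri(u1,u2):
    c1,d1=ray('scene',u1);c2,d2=ray('top',u2)
    s=np.linalg.lstsq(np.c_[d1,-d2],c2-c1,rcond=None)[0]
    a,b=c1+s[0]*d1,c2+s[1]*d2;return (a+b)/2,np.linalg.norm(a-b)
def proj(n,X):
    m=optics.camera_model(n);K=np.array([[m['fx'],0,m['cx']],[0,m['fy'],m['cy']],[0,0,1]])
    return cv2.projectPoints(np.array([X],float),cv2.Rodrigues(m['R'])[0],m['t'],K,m['dist'])[0].ravel()
E
python3 - <<'E'
from h import *
np.set_printoptions(precision=4,suppress=True)
T=lambda x,y:(x/3.33+235,y/3.33+200)
S=lambda x,y:(x/3.5+250,y/3.5+180)
print("rim tri",tri(S(457,60),T(551,140)))
print("rim top",onz('top',T(551,140),.176))
H=onz('top',T(63,150),.16);Kp=onz('top',T(668,73),.16)
print("posts",H,Kp,np.linalg.norm(H-Kp))
a=onz('top',T(117,180),.13);b=onz('top',T(611,113),.13);print("gate",a,b,np.linalg.norm(a-b))
for p,q in((H,Kp),(a,b)):
    v=(p-q);print("yaw",np.arctan2(-v[0],v[1]))
yaw=np.arctan2(-(H-Kp)[0],(H-Kp)[1]);R=np.array([[np.cos(yaw),-np.sin(yaw)],[np.sin(yaw),np.cos(yaw)]])
k=tri(S(457,60),T(551,140))[0][:2]
print("knob in frame",R.T@(k-(H+Kp)[:2]/2), "origin",(H+Kp)/2)
print("hinge post scene check",tri(S(112,274),T(63,150)), "keeper",tri(S(455,43),T(668,73)))
for n in("scene","top"):
  print(n,proj(n,[*k,.13]),proj(n,[*k,.176]))
E
```

```text
rim tri (array([ 0.532 , -0.1508,  0.1734]), np.float64(7.407226533560321e-05))
rim top [ 0.5316 -0.1504  0.176 ]
posts [0.5286 0.148  0.16  ] [ 0.5765 -0.2267  0.16  ] 0.377693156087219
gate [0.5144 0.1178 0.13  ] [ 0.5569 -0.1956  0.13  ] 0.3162232462533792
yaw 0.1271851598545269
yaw 0.1350332863345894
knob in frame [-0.0345 -0.1079] origin [ 0.5525 -0.0393  0.16  ]
hinge post scene check (array([0.53  , 0.149 , 0.1589]), np.float64(0.0029546444185430823)) keeper (array([ 0.5793, -0.2281,  0.151 ]), np.float64(0.002069775781227343))
scene [379.8832 217.2346] [380.5929 195.9206]
top [397.6862 245.5733] [400.6484 241.8388]
```

The rim triangulates to a height of 0.173 m with the knob at frame (-34, -108) mm. The post spacing comes out at 378 mm and the gate length at 316 mm, so all of it fits the given sizes. Next I check reachability along the whole path, closing the fingers across the gate so the tilt pivots in the pads.

```bash
cat >> h.py <<'E'
from scipy.spatial.transform import Rotation as Ro
psi=.131; F=Ro.from_euler('z',psi); fx,fy=F.apply([1,0,0]),F.apply([0,1,0])
knob=np.array([.532,-.1508,0])+.0013*fx+.0008*fy   # bias to the gate, lean of the rim
O=knob-F.apply([-.031,-.107,0])                      # frame origin
def pose(dth=0,draw=0,gate=0,z=.135,s=-1):
    """TCP pose moving rigidly with knob: tilt dth, draw, gate swing from the start"""
    piv=O+F.apply([-.031,.03,.112]); hin=O+F.apply([-.014,.166,0])
    p=knob+[0,0,z]; r=Ro.from_euler('z',psi+s*np.pi/2)*Ro.from_euler('x',np.pi)
    T=Ro.from_rotvec(-dth*fx); A=Ro.from_rotvec(F.apply([.048-dth,0,0]))
    p=piv+T.apply(p-piv)+draw*A.apply(fy); r=T*r
    G=Ro.from_euler('z',-gate); p=hin+G.apply(p-hin); r=G*r
    return p,r.as_euler('xyz')
E
python3 - <<'E'
from h import *
np.set_printoptions(precision=3,suppress=True)
print(O)
for s in(-1,1):
    for a in[dict(z=.28),dict(),dict(dth=.074),dict(dth=.074,draw=.042),dict(dth=.074,draw=.042,gate=.33)]:
        p,o=pose(s=s,**a);print(s,a,p,o,solver.solve_ik(p,o))
E
```

```text
[ 0.55 -0.04  0.  ]
-1 {'z': 0.28} [ 0.533 -0.15   0.28 ] [ 3.142  0.    -1.44 ] [ 0.256  0.193 -0.07   1.701  0.014  1.248 -2.827]
-1 {} [ 0.533 -0.15   0.135] [ 3.142  0.    -1.44 ] [ 0.178  0.323  0.022  1.875 -0.009  0.944 -2.806]
-1 {'dth': 0.074} [ 0.533 -0.148  0.145] [ 3.142 -0.074 -1.44 ] [ 0.165  0.295 -0.018  1.889  0.095  0.939 -2.918]
-1 {'dth': 0.074, 'draw': 0.042} [ 0.527 -0.106  0.144] [ 3.142 -0.074 -1.44 ] [-0.844  0.623  1.27   1.941 -0.619  1.044 -2.326]
-1 {'dth': 0.074, 'draw': 0.042, 'gate': 0.33} [ 0.452 -0.098  0.144] [ 3.142 -0.074 -1.77 ] [ 1.06   0.326 -1.152  2.046  0.435  1.024  2.628]
1 {'z': 0.28} [ 0.533 -0.15   0.28 ] [3.142 0.    1.702] [ 0.588  0.215 -0.461  1.692  0.1    1.258  0.236]
1 {} [ 0.533 -0.15   0.135] [3.142 0.    1.702] [ 0.579  0.352 -0.468  1.864  0.19   0.97   0.159]
1 {'dth': 0.074} [ 0.533 -0.148  0.145] [3.142 0.074 1.702] [ 0.543  0.324 -0.475  1.879  0.265  0.973  0.072]
1 {'dth': 0.074, 'draw': 0.042} [ 0.527 -0.106  0.144] [3.142 0.074 1.702] [ 0.5    0.306 -0.507  1.909  0.268  0.969 -0.009]
1 {'dth': 0.074, 'draw': 0.042, 'gate': 0.33} [ 0.452 -0.098  0.144] [3.142 0.074 1.372] [ 0.501  0.183 -0.479  2.057  0.194  0.944 -0.287]
```

s=+1 stays continuous and well inside the joint limits. I'll approach and grip.

```bash
sed -i 's/z=.135,s=-1/z=.135,s=1/' h.py
python3 - <<'E'
from h import *
np.set_printoptions(precision=4,suppress=True)
env.move_to(*pose(z=.26)); 
p,o=pose(); print("stop",env.move_l(p,.1,o,force_limit=8))
s=monitor.sense();print(s['t'],s['ee_pos']-p,s['ft_force'])
cv2.imwrite("pics/pre.png",cv2.resize(optics.read_camera("scene")[130:300,280:480],None,fx=3,fy=3,interpolation=cv2.INTER_CUBIC))
E
```

```text
stop False
3.4333 [ 0.0006 -0.0001  0.0007] [-0.116   0.2137  1.1091]
```

View pics/pre.png

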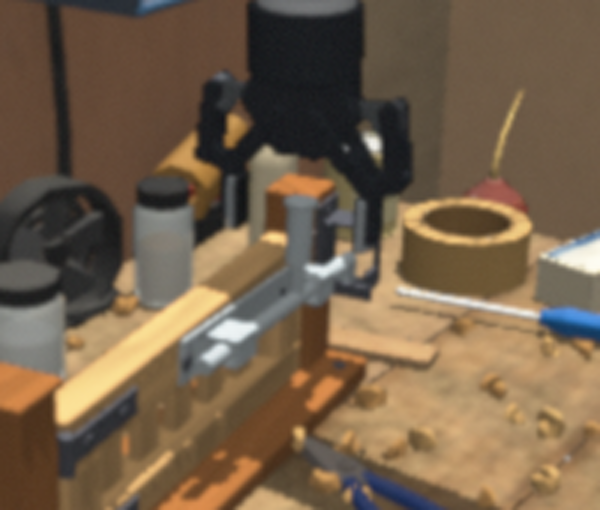

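The knob (crop column 299) stands midway between the pads at about 237 and 362, and the tips are above the gate top. I'll clamp and check the forces.

Run:
```python
from h import *
np.set_printoptions(precision=4,suppress=True)
env.clamp(); s=monitor.sense()
print(s['t'],s['opening'],s['grasp_force'],s['ee_pos']-pose()[0],F.inv().apply(s['ft_force']),F.inv().apply(s['moment']))
```

```text
4.1167 0.017480255030821318 65.13904258492403 [ 0.0004 -0.     -0.    ] [ 2.3631 -0.594  -1.4249] [-0.0139 -0.3556  0.0037]
```

The fingers stopped at 17.5 mm, so they hold the 18 mm grip, and the side load is only about 2 N. Now I lift in small steps, watching the force.

Run:
```python
from h import *
np.set_printoptions(precision=2,suppress=True)
def show(n):
    s=monitor.sense();print(n,s['t'],s['opening'].__round__(4),round(s['grasp_force'],1),s['ee_pos'],F.inv().apply(s['ft_force']))
for d in(.037,.074):
    p,o=pose(d); print(env.move_l(p,.03,o,force_limit=20)); show(d)
cv2.imwrite("pics/lift.png",cv2.resize(optics.read_camera("scene")[130:300,280:480],None,fx=3,fy=3,interpolation=cv2.INTER_CUBIC))
```

```text
False
0.037 4.4417 0.0178 65.2 [ 0.53 -0.15  0.14] [ 1.69  0.97 -2.72]
False
0.074 4.7667 0.0175 65.2 [ 0.53 -0.15  0.14] [ 1.17  1.32 -4.36]
```

View pics/lift.png

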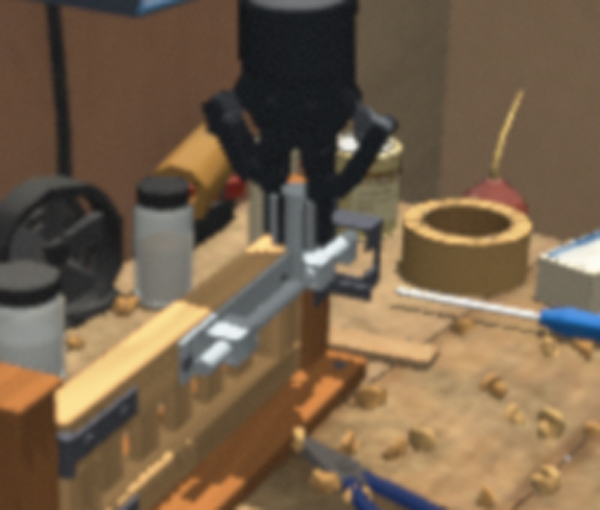

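The rim rose from crop row 200 to about 182, roughly 6 px in the full picture or a bit over 10 mm, and the bolt now lies about level in the keeper. Forces are small, so I draw the bolt.

Run:
```python
from h import *
np.set_printoptions(precision=3,suppress=True)
for d in(.015,.03,.043):
    p,o=pose(.074,d); print(env.move_l(p,.05,o,force_limit=15))
    s=monitor.sense();print(d,s['t'],round(s['opening'],4),s['ee_pos']-p,F.inv().apply(s['ft_force']))
cv2.imwrite("pics/draw.png",cv2.resize(optics.read_camera("scene")[130:300,280:480],None,fx=3,fy=3,interpolation=cv2.INTER_CUBIC))
```

```text
False
0.015 5.2667 0.0173 [-0.     0.001 -0.   ] [ 2.136  1.036 -2.992]
False
0.03 5.7167 0.0174 [-0.     0.001 -0.   ] [ 1.716  1.34  -3.458]
False
0.043 6.125 0.0176 [-0.     0.001 -0.   ] [ 3.309  1.054 -3.913]
```

View pics/draw.png

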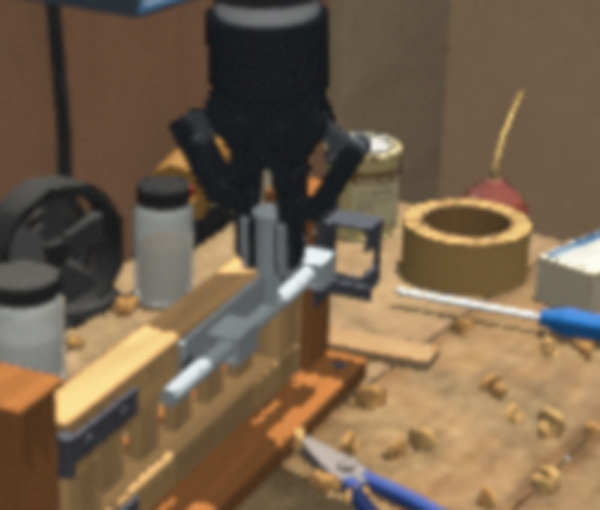

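The nose now shows at about (320,260) in the crop, just clear of the keeper. The draw is at least 36 mm from any allowed start, so I swing the gate.

Run:
```python
from h import *
np.set_printoptions(precision=3,suppress=True)
for g in np.linspace(.04,.32,8):
    p,o=pose(.074,.043,g)
    if env.move_l(p,.06,o,force_limit=20): print("stopped",g);break
    s=monitor.sense();print(round(g,2),s['t'],round(s['opening'],4),s['ee_pos']-p,F.inv().apply(s['ft_force']))
env.pause(.5); s=monitor.sense();print(s['t'],s['grasp_force'],np.abs(s['qd']).max())
a=optics.read_camera("top")[190:350,220:480];cv2.imwrite("pics/end.png",cv2.resize(a,None,fx=3,fy=3,interpolation=cv2.INTER_CUBIC))
```

```text
0.04 6.475 0.0175 [-0.  0. -0.] [ 1.582  1.233 -4.536]
0.08 6.775 0.0172 [ 0. -0.  0.] [ 2.943  1.609 -4.753]
0.12 7.075 0.0171 [ 0. -0.  0.] [ 2.76   1.378 -4.159]
0.16 7.375 0.0173 [ 0. -0.  0.] [ 3.353  0.387 -3.568]
0.2 7.675 0.0175 [ 0. -0.  0.] [ 2.188  1.285 -5.044]
0.24 7.975 0.0172 [ 0. -0.  0.] [ 3.231  0.967 -5.033]
0.28 8.275 0.0177 [ 0. -0.  0.] [ 3.457  0.05  -5.499]
0.32 8.575 0.0171 [ 0. -0.  0.] [ 3.022  0.326 -4.595]
9.075 65.49946707906201 0.0007878690975332029
```

View pics/end.png

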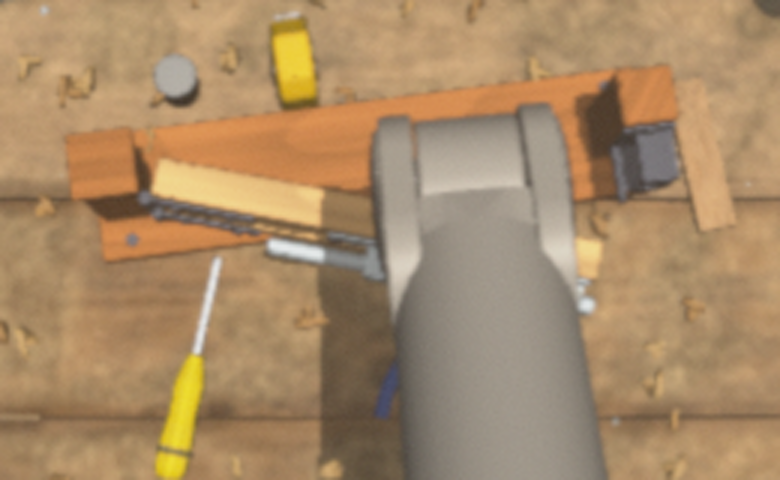

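The gate stands open: its back edge runs from (160,160) to about (600,240) in the crop, which is roughly 0.3 rad from the shut line, and the free end is at about (590,260). The screwdriver, tape measure, pot and shim haven't moved, and the visible part of the pliers (handle at (387,390)) is in place. I'm handing in.

```bash
python3 -c "
from workcell import env
print(env.close_job())"
```

```text
the job is handed in; nothing more can be done
None
```

I lifted the bolt over the lip, drew it clear of the keeper and swung the gate to about 0.32 rad (10 cm), then handed the job in with the knob still gripped; no verdict came back, and the pliers were mostly hidden by the arm in the last picture.

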